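# Unload the cast bracket from the inclined die

## Task

Draw the die's side slide all the way back by its post and leave it drawn. Then lift the cast bracket squarely out of the inclined die cavity, without cocking it or wrenching it against the die, and set it down gently (not dropped), flat on its base and roughly in the middle of the empty tray. Do not disturb the finished bracket in the other tray, the can, the threaded shell or the brush.

Things in the scene. Friction and masses are not known exactly. Their poses are not given: they have to be found in the camera images.
- nest: Steel die plate on a green stand, fixed, inclined 28 degrees, its face looking up and towards the robot. Origin: centre of the cavity floor, 105 mm above the bench; x up the slope (away from the robot), y level along the die, z square out of the face. Cavity 67 (x) by 113 (y) by 15 mm deep. Face at z 15: x -60 to 60, y -160 to 75. Slide guides on it to z 26.5, at y -158 to -64.
- slide (a joint): Side slide of the die, in m: about 0 (its start) when pushed in, its flat tongue 18 mm over the end of the bracket's base, which locks the bracket in; 0.045 when fully drawn, along the nest's -y axis. It stays where it is left (about 3 N of friction).
- slide_post (a point): Middle of the exposed upright round steel post on the slide, by which it is drawn: 18 mm in diameter, 45 mm long, parallel to the nest's z axis; at nest x = 0, z = 50 mm. Slide bar at its foot: top at nest z = 26.5 mm; the post's top is at 71.5 mm. Moves with the slide.
- bracket: Cast aluminium bracket in the die cavity, about 0.35 kg. Flat base 64 (x) by 110 (y) by 14 mm thick, with an upright web along its middle, 14 mm thick (x), 60 mm long (y), top 53 mm above the underside. Origin: centre of the underside; z up through the web. In the die its axes are those of the nest and its underside is on the cavity floor.
- tray_empty: Empty grey plastic tray, fixed to the bench, outside 120 mm (x) by 150 mm (y) by 22 mm high, walls and floor about 4 mm thick. Origin: centre of the underside.
- tray_empty_in (a point): Centre of the empty tray's inner floor, axes those of the tray: the inside is 112 mm (x) by 142 mm (y).
- tray_full: Tray of the same kind and size, fixed, which holds the finished bracket. Either tray may be the one nearer to the die. Origin: centre of the underside.
- done_bracket: Finished bracket, the same as the one in the die, standing on its base in the other tray; to be left alone. Origin: centre of the underside, z up.
- spray_can: Bystander: upright steel can, 56 mm in diameter, 150 mm tall. Origin: centre of the underside.
- shell: Bystander: threaded steel lamp shell, 66 mm in diameter, 50 mm tall, standing. Origin: centre of the underside.
- brush: Bystander: hand paint brush lying on the bench beyond the trays. Origin: on its underside near the middle, x along its length.
There are look-alikes about, which are no part of the job. What is shaped like the tray_empty but red is not meant. What is shaped like the bracket but black or orange is not meant.

How it is judged:
By the outcome, as a careful person would: the job done as asked, in the order asked, and still so for the second after the job is handed in, with the robot touching nothing.
It also fails if it takes over 51 s, if anything falls off the work surface, if the arm or the gripper's body presses on something with over 40 N, if the wrist force passes 120 N, or if a joint passes its speed limit or range.

## Robot

A 6-joint arm with a two-finger parallel gripper is mounted at the origin on the work surface. World frame = base frame: x ahead of the robot, y to its left, z up, the work surface at z = 0. Lengths are in m, angles in rad, forces in N, time in s.
With the tool pointing down it reaches from about 0.25 to 0.725 m from the base axis. Payload 4 kg.
Tool frame: the origin (TCP) lies midway between the tips of the shut fingers; the grasp point (between the pads) lies 19 mm behind it (bot.grip_depth is the distance from the TCP to the grasp point, in m); z points along the fingers, y is the line along which they close (so a half turn about z gives the same grasp; the last joint's range is limited). The gripper opens to 85 mm and grips with 20 to 120 N. Pads are 22 mm wide; open, the fingers measure 114 mm over their backs; the gripper's body (76 mm by 85 mm) begins 54 mm behind the grasp point. The pads swing forward as they close: fully open they stand 13 mm farther back than shut.
Start: joints at [1.103, 0.241, 0.005, 1.335, 0, 1.571], TCP at [0.225, 0.446, 0.231] pointing down, gripper open.
Joint ranges: [-2.72, 2.72], [-1.05, 1.87], [-1.09, 1.28], [-1.99, 2.15], [-1.42, 1.44], [-3.14, 3.14]. Speed limits (rad/s): [2.79, 2.79, 3.14, 3.14, 3.14, 3.14].

## Interface

Orientations are given as a unit quaternion [x, y, z, w].
In Python, from workcell import bot gives the robot as it stands.
- The arm moves only by the shell command python3 -m creep 'ROWS'. ROWS is JSON, one flat list of numbers, 5 for each row, row after row: the shift along the world's x, y, z in m, then the turn about the world's z in rad, then the finger opening in m, from 0 to 0.0854. In form: [x, y, z, twist, claw, x, y, z, twist, claw, ...]. A call has 1 to 10 rows; each row is the pose to reach, as a shift and turn from the pose commanded when the call began; what a row does not reach only later rows make up. A row lasts 1/12 s, in which the tool goes at most 41.7 mm and 7.16 degrees, less where a joint would pass 70% of its speed; a pose out of reach is approached as far as the arm can. A call with a gripper value outside its range is refused whole. The fingers move at their own pace and stop on an object; the grip force is fixed at half the most. Time passes only in rows, so rows that repeat a pose let the fingers close. It gives the time, the measured TCP pose, the force, the opening and the grip force at its end, in the units of the state.
- bot.get_obs(): the state, without advancing time (a new reading comes with each control period).
- bot.camera(name): name is "side" or "top" or "wrist"; returns a dict with "pixels" (400x640x3 uint8, red, green, blue), "camera_matrix" (3x3 intrinsics, pixels), "extrinsics" (4x4, takes a point from world to camera coordinates); the wrist camera has in their place "T_tool_cam" (4x4, takes a point from camera to tool coordinates, whose origin is the TCP and whose axes are the flange's). Camera axes: x right, y down, z forward; pixel columns grow to the right and rows downward; lengths in m; the calibration is good to about 2 mm. A picture is of the moment at which its call begins: read the wrist's pose just before it. There is no depth.
- bot.job_done(): hands the job in; it is judged then, once.
Trained networks look in the newest picture that a camera, given by its name, has taken for a name from the list of things; names that differ only in an ending like _2 or _b are one class to them, and where a whole thing is asked for, a point or a joint stands for the part that bears it (a point fixed in the world has none). Each returns a list of dicts, best first, with "score" (0 to 1); they miss things now and then, are a little off and sometimes report something else, mostly with a low value. They report only what shows in the picture. A call takes as long as a camera call. They do not tell look-alikes from the thing itself.
- bot.look_for(camera, thing): "centre" ([column, row] as shares, 0 to 1, of the picture: columns of its width, rows of its height, amid what is visible of it).
- bot.place_of(camera, thing): "centre" ([column, row] as shares, 0 to 1, of the picture: columns of its width, rows of its height: a listed point, or the origin of a listed thing).
The state is a dict: "clock": time; "joint_pos": joint angles; "joint_vel": joint speeds; "tau": joint torques, N m; "eef_pos": TCP position; "tool_rot": TCP orientation; "ft_force": force on the tool from outside, world axes, zero at the start; "ft_torque": the same for the moment, N m; "grip_width": finger opening in m; "grasp_force": force on a finger pad.
Only numpy, scipy, OpenCV 4.12 (cv2) and the standard library are available. Lean on these libraries where they do the work, as an engineer would, in place of code of your own. Each camera call takes 0.05 s, during which the arm holds its last target. There are 200 camera calls.

## Working session

There is one attempt and no reset: what is moved stays moved. The work goes in short steps, Python scripts to look and compute and a shell command to move; the robot and the scene stay as the last step left them, time stands still between calls to the robot, and variables do not carry over. Pictures are saved under pics/ and viewed, at most 11 in all, crops included, and the job is handed in when it is done.

```bash
mkdir -p pics
cat > h.py <<'E'
import numpy as np, cv2
from workcell import bot
def cam(n):
    o=bot.get_obs(); c=bot.camera(n); return o,c
def save(c,f): cv2.imwrite('pics/'+f,c['pixels'][:,:,::-1])
def ray(c,px):
    K=c['camera_matrix'];E=c['extrinsics'];R=E[:3,:3];t=E[:3,3]
    d=R.T@np.linalg.inv(K)@np.array([px[0],px[1],1.]); return -R.T@t,d/np.linalg.norm(d)
def onz(c,px,z):
    o,d=ray(c,px); return o+d*(z-o[2])/d[2]
def tri(cs,ps):
    A=np.zeros((3,3));b=np.zeros(3)
    for c,p in zip(cs,ps):
        o,d=ray(c,p);M=np.eye(3)-np.outer(d,d);A+=M;b+=M@o
    return np.linalg.solve(A,b)
def proj(c,P):
    E=c['extrinsics'];q=c['camera_matrix']@(E[:3,:3]@np.asarray(P)+E[:3,3]);return q[:2]/q[2]
E
python3 - <<'E'
from h import *
np.set_printoptions(precision=3,suppress=True)
for n in('side','top'):
    o,c=cam(n); save(c,n+'0.png')
    print(n,'cam pos',ray(c,(320,200)))
    for t in['nest','slide_post','bracket','tray_empty_in','tray_empty','tray_full','done_bracket','spray_can','shell','brush']:
        print(t,[(round(r['score'],2),np.round(np.array(r['centre'])*[640,400],1).tolist()) for r in bot.place_of(n,t)[:4]])
print(o['eef_pos'],o['tool_rot'],o['ft_force'],o['clock'],o['grip_width'])
E
```

```text
side cam pos (array([0.194, 1.15 , 0.869]), array([ 0.23 , -0.819, -0.526]))
nest [(0.77, [291.3, 175.7])]
slide_post [(0.48, [313.1, 160.9])]
bracket [(0.86, [290.5, 177.4]), (0.65, [347.5, 193.3]), (0.47, [320.1, 159.1])]
tray_empty_in [(0.89, [292.7, 344.6]), (0.71, [295.5, 287.5]), (0.62, [364.6, 302.3])]
tray_empty [(0.94, [296.1, 346.9]), (0.85, [297.8, 288.7]), (0.67, [367.8, 303.2])]
tray_full [(0.64, [305.7, 249.8])]
done_bracket [(0.61, [310.7, 251.2]), (0.16, [255.5, 237.5])]
spray_can [(0.8, [256.2, 239.0])]
shell [(0.53, [336.6, 220.4])]
brush [(0.95, [219.8, 274.0])]
top cam pos (array([0.458, 0.027, 1.426]), array([ 0.066, -0.024, -0.998]))
nest [(0.69, [376.5, 155.3])]
slide_post [(0.62, [410.9, 168.5])]
bracket [(0.85, [474.5, 168.3]), (0.8, [390.8, 231.7]), (0.64, [377.6, 156.3]), (0.52, [221.8, 210.7])]
tray_empty_in [(0.89, [154.7, 231.9]), (0.74, [216.4, 279.8]), (0.61, [221.5, 207.7])]
tray_empty [(0.86, [223.9, 212.9]), (0.81, [153.9, 225.7]), (0.62, [220.0, 281.8])]
tray_full [(0.8, [281.4, 203.4]), (0.5, [227.4, 129.2])]
done_bracket [(0.77, [280.0, 205.3])]
spray_can [(0.95, [289.1, 142.3])]
shell [(0.58, [339.7, 225.5]), (0.26, [283.5, 206.7])]
brush [(0.72, [227.7, 130.4])]
[0.225 0.446 0.231] [ 0.232  0.973  0.    -0.   ] [-0.014 -1.146  0.909] 0.55 0.08517046144024787
```

View pics/side0.png

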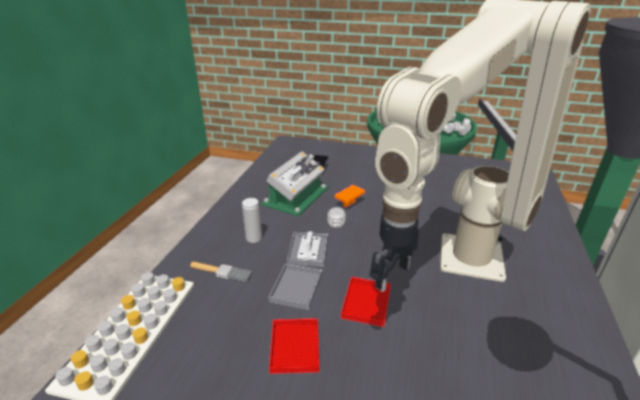

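View pics/top0.png

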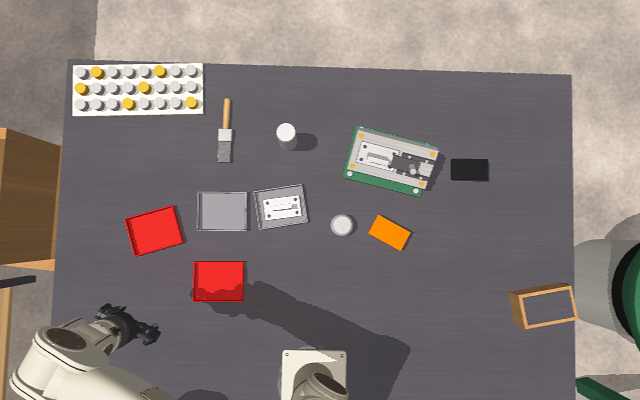

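The side view shows the grey empty tray at (296,287), the full one at (310,250), and the die at (295,178). In the top view these are at (222,211), (281,207) and (390,160). The red trays and the orange and black blocks are decoys. Next I'll compute positions.

Run:
```python
from h import *
np.set_printoptions(precision=4,suppress=True)
_,s=cam('side');_,t=cam('top')
D={'nest':((291.3,175.7),(376.5,155.3)),'bracket':((290.5,177.4),(377.6,156.3)),'post':((313.1,160.9),(410.9,168.5)),'tin':((295.5,287.5),(221.5,207.7)),'t':((297.8,288.7),(223.9,212.9)),'full':((305.7,249.8),(281.4,203.4)),'can':((256.2,239),(289.1,142.3)),'shell':((336.6,220.4),(339.7,225.5))}
for k,v in D.items():
    p=tri([s,t],v); print(k,p,proj(s,p)-v[0],proj(t,p)-v[1])
print('tray corners z.022',[onz(t,p,.022)[:2] for p in((197,192),(247,192),(247,231),(197,231))])
print(bot.grip_depth, bot.camera('wrist')['T_tool_cam'])
im=cv2.resize(t['pixels'][115:205,335:445],None,fx=7,fy=6.6,interpolation=cv2.INTER_CUBIC)[:,:,::-1]
cv2.imwrite('pics/crop0.png',im)
```

```text
nest [ 0.6779 -0.1647  0.1165] [0.1163 0.0113] [-0.0388 -0.1513]
bracket [ 0.6797 -0.1686  0.1064] [0.901  0.0826] [-0.3047 -1.1676]
post [ 0.6292 -0.2613  0.1411] [-2.4005 -0.1949] [0.7465 3.3175]
tin [ 0.5159  0.2943 -0.0018] [-1.4799 -0.1068] [0.3495 1.3977]
t [ 0.5052  0.2891 -0.0092] [0.2227 0.0136] [-0.0528 -0.2101]
full [ 0.5376  0.1109 -0.0039] [-0.2883 -0.0178] [0.0734 0.3056]
can [ 0.7291  0.0922 -0.0106] [-0.911  -0.1149] [0.2946 0.9863]
shell [ 0.4741 -0.0709  0.0079] [-0.1033 -0.0023] [0.0253 0.1214]
tray corners z.022 [array([0.565 , 0.3673]), array([0.5691, 0.2155]), array([0.4505, 0.2112]), array([0.4466, 0.3622])]
0.0187 [[ 0.001  -0.9593 -0.2825  0.0721]
 [ 1.      0.0007  0.0009 -0.0001]
 [-0.0007 -0.2825  0.9593 -0.1431]
 [ 0.      0.      0.      1.    ]]
```

View pics/crop0.png

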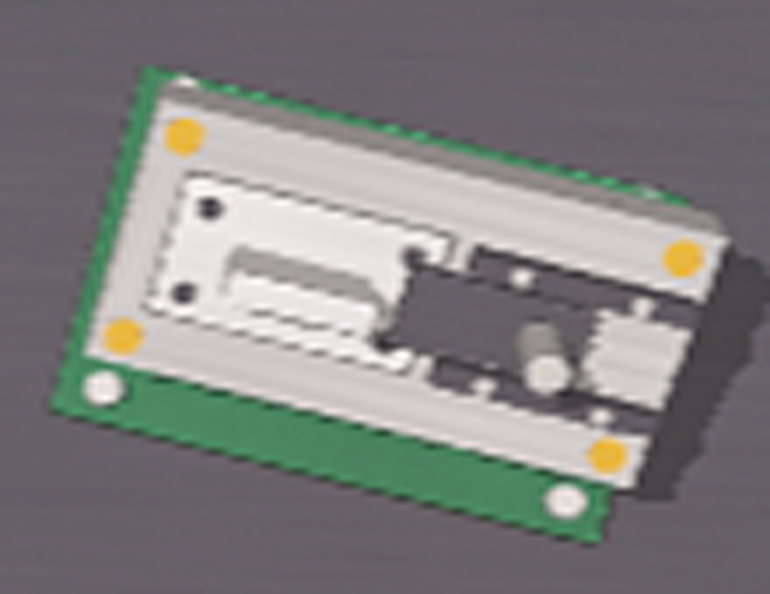

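The crop shows the die face corners at about (160,97), (728,238), (633,487) and (85,358), the post top at (548,375), and the web top running from about (225,285) to (378,335). I'll fit the nest pose to these.

```bash
cat >> h.py <<'E'
a=np.radians(28)
def nestT(q):
    x,y,w=q; c,s=np.cos(w),np.sin(w)
    Rz=np.array([[c,-s,0],[s,c,0],[0,0,1]])
    Ry=np.array([[np.cos(a),0,-np.sin(a)],[0,1,0],[np.sin(a),0,np.cos(a)]])
    return Rz@Ry,np.array([x,y,.105])
def nw(q,p): R,t=nestT(q); return R@(np.asarray(p)/1000.)+t
E
python3 - <<'E'
from h import *
from scipy.optimize import least_squares
np.set_printoptions(precision=4,suppress=True)
_,t=cam('top')
cp=lambda u,v:np.array([335+(u+.5)/7-.5,115+(v+.5)/6.6-.5])
C=[(60,75,15),(60,-160,15),(-60,-160,15),(-60,75,15)];U=[cp(160,97),cp(728,238),cp(633,487),cp(85,358)]
f=lambda q:np.concatenate([proj(t,nw(q,c))-u for c,u in zip(C,U)])
r=least_squares(f,[.68,-.165,-.2],x_scale=[.01,.01,.1]);q=r.x
print(q,r.fun)
g=least_squares(lambda y:proj(t,nw(q,(0,y[0],71.5)))-cp(548,375),[-90.]);print('post y',g.x,g.fun)
py=g.x[0]
print('post mid',nw(q,(0,py,50)),'web grasp z42',nw(q,(0,0,42)))
inv=lambda p:(np.array(p)-[335,115]+.5)*[7,6.6]-.5
for p in[(0,30,53),(0,-30,53),(-32,55,14),(32,55,14)]:print(p,inv(proj(t,nw(q,p))))
R,_=nestT(q);print('ny',R[:,1],'nz',R[:,2])
E
```

```text
[ 0.6822 -0.169  -0.2243] [ 0.2463  0.4477 -0.1319 -0.2558 -0.2812  0.0875  0.1609 -0.28  ]
post y [-99.6526] [ 0.0425 -0.1662]
post mid [ 0.6371 -0.2609  0.1491] web grasp z42 [ 0.663  -0.1646  0.1421]
(0, 30, 53) [229.6208 283.265 ]
(0, -30, 53) [375.1302 318.3604]
(-32, 55, 14) [150.0933 308.5977]
(32, 55, 14) [191.3023 172.2969]
ny [0.2224 0.975  0.    ] nz [-0.4577  0.1044  0.8829]
```

```bash
python3 -m creep '[0.2,-0.35,0.02,0.244,0.05,0.2,-0.35,0.02,0.244,0.05,0.2,-0.35,0.02,0.244,0.05,0.2,-0.35,0.02,0.244,0.05,0.2,-0.35,0.02,0.244,0.05,0.2,-0.35,0.02,0.244,0.05,0.2,-0.35,0.02,0.244,0.05,0.2,-0.35,0.02,0.244,0.05,0.2,-0.35,0.02,0.244,0.05,0.2,-0.35,0.02,0.244,0.05]'
```

```text
clock: 2.13
eef_pos: [0.4264, 0.0939, 0.2518]
tool_rot: [0.112, 0.994, 0.0, 0.001]
ft_force: [0.3, 0.8, -0.0]
grip_width: 0.0497
grasp_force: 0.0
```

```bash
python3 -m creep '[0.209,-0.355,0,0,0.05,0.209,-0.355,0,0,0.05,0.209,-0.355,0,0,0.05,0.209,-0.355,0,0,0.05,0.209,-0.355,0,0,0.05,0.209,-0.355,0,0,0.05,0.209,-0.355,0,0,0.05,0.209,-0.355,0,0,0.05,0.209,-0.355,0,0,0.05,0.209,-0.355,0,0,0.05]'
python3 - <<'E'
from h import *
o,c=cam('wrist'); save(c,'w1.png')
from scipy.spatial.transform import Rotation as Ro
R=Ro.from_quat(o['tool_rot']).as_matrix();T=np.eye(4);T[:3,:3]=R;T[:3,3]=o['eef_pos']
E=np.linalg.inv(T@c['T_tool_cam']);c['extrinsics']=E
q=[.6822,-.169,-.2243]
for p in[(0,-99.65,71.5),(0,-99.65,26.5),(0,30,53),(0,-30,53),(-60,75,15),(-60,-160,15),(32,-55,14)]:print(p,proj(c,nw(q,p)).round(1))
print([ (r['score'],np.array(r['centre'])*[640,400]) for r in bot.place_of('wrist','slide_post')],proj(c,nw(q,(0,-99.65,50))))
print(o['joint_pos'])
E
```

```text
clock: 2.97
eef_pos: [0.6351, -0.2612, 0.2509]
tool_rot: [0.112, 0.994, -0.0, 0.0]
ft_force: [0.4, -0.7, -0.1]
grip_width: 0.0498
grasp_force: 0.0
(0, -99.65, 71.5) [320.9 195.4]
(0, -99.65, 26.5) [320.8 207.4]
(0, 30, 53) [501.3 200.9]
(0, -30, 53) [417.8 200.9]
(-60, 75, 15) [524.1 141.1]
(-60, -160, 15) [250.4 141. ]
(32, -55, 14) [375.9 249.1]
[(0.94, array([321.984, 199.32 ]))] [320.83960836 201.68829453]
[-3.90135396e-01  6.42734475e-01  6.74013232e-01  1.60178165e+00
 -2.11970245e-04 -1.65299619e-01]
```

View pics/w1.png

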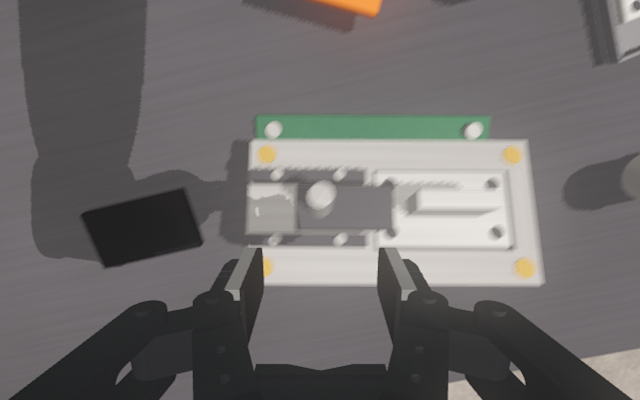

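The wrist view confirms the fit: post top at (321,195), web at about (417–500, 200), die square to the tool. Descending onto the post and gripping it.

```bash
python3 -m creep '[0,0,-0.04,0,0.05,0,0,-0.075,0,0.05,0,0,-0.095,0,0.05,0,0,-0.105,0,0.05,0,0,-0.111,0,0.05,0,0,-0.116,0,0.05,0,0,-0.116,0,0.01,0,0,-0.116,0,0.01,0,0,-0.116,0,0.01,0,0,-0.116,0,0.01]'
```

```text
clock: 3.9
eef_pos: [0.6355, -0.259, 0.1376]
tool_rot: [0.112, 0.994, -0.0, 0.002]
ft_force: [0.0, -0.1, 5.2]
grip_width: 0.0162
grasp_force: 58.6
```

```bash
python3 -m creep '[-0.001,-0.004,0,0,0.01,-0.002,-0.009,0,0,0.01,-0.0035,-0.015,0,0,0.01,-0.005,-0.021,0,0,0.01,-0.006,-0.027,0,0,0.01,-0.0075,-0.033,0,0,0.01,-0.0085,-0.038,0,0,0.01,-0.0095,-0.042,0,0,0.01,-0.0103,-0.045,0,0,0.01,-0.0103,-0.045,0,0,0.01]'
```

```text
clock: 4.73
eef_pos: [0.6265, -0.2979, 0.1375]
tool_rot: [0.11, 0.994, 0.005, 0.002]
ft_force: [2.4, 16.9, 8.6]
grip_width: 0.0164
grasp_force: 60.2
```

```bash
python3 -m creep '[-0.0003,-0.0015,0,0,0.01,-0.0007,-0.003,0,0,0.01,-0.001,-0.0045,0,0,0.01,-0.001,-0.0045,0,0,0.01]'
```

```text
clock: 5.07
eef_pos: [0.6264, -0.298, 0.1375]
tool_rot: [0.108, 0.994, 0.008, 0.002]
ft_force: [4.0, 26.3, 9.5]
grip_width: 0.0164
grasp_force: 61.3
```

```bash
python3 -m creep '[0.0008,0.0035,0,0,0.01,0.0014,0.006,0,0,0.01,0.0014,0.006,0,0,0.035,0.0014,0.006,0,0,0.05,0.0014,0.006,0,0,0.05,0.0014,0.006,0.02,0,0.05,0.0014,0.006,0.05,0,0.05,0.0014,0.006,0.08,0,0.05,0.0014,0.006,0.113,0,0.05,0.0014,0.006,0.113,0,0.05]'
python3 - <<'E'
from h import *
from scipy.spatial.transform import Rotation as Ro
o,c=cam('wrist'); save(c,'w2.png')
R=Ro.from_quat(o['tool_rot']).as_matrix();T=np.eye(4);T[:3,:3]=R;T[:3,3]=o['eef_pos']
c['extrinsics']=np.linalg.inv(T@c['T_tool_cam'])
q=[.6822,-.169,-.2243]
for y in(-139.65,-144.65):print(y,proj(c,nw(q,(0,y,71.5))).round(1))
for p in[(0,30,53),(0,-30,53),(-60,75,15),(-60,-160,15)]:print(p,proj(c,nw(q,p)).round(1))
print(o['eef_pos'],o['tool_rot'],o['ft_force'])
E
```

```text
clock: 5.9
eef_pos: [0.6265, -0.3047, 0.2565]
tool_rot: [0.112, 0.994, -0.002, 0.006]
ft_force: [0.6, -0.4, 2.1]
grip_width: 0.0502
grasp_force: 0.0
-139.65 [327.6 189.9]
-144.65 [320.2 189.9]
(0, 30, 53) [559.4 195.5]
(0, -30, 53) [477.2 195.4]
(-60, 75, 15) [573.5 136.5]
(-60, -160, 15) [302.8 136.4]
[ 0.6265342 -0.3046924  0.2565354] [ 0.11245029  0.99363651 -0.00235843  0.00598738] [ 0.56372209 -0.40398563  2.13334152]
```

View pics/w2.png

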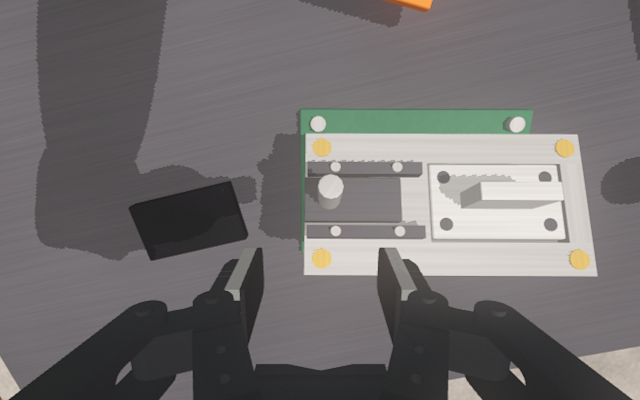

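The post is at about (331,185), short of the expected position by roughly 5 mm. I'll measure it more carefully with the arm at rest.

```bash
python3 -m creep '[0,0,0,0,0.05,0,0,0,0,0.05]'
python3 - <<'E'
from h import *
from scipy.spatial.transform import Rotation as Ro
from scipy.optimize import least_squares
q=[.6822,-.169,-.2243]
o,c=cam('wrist')
R=Ro.from_quat(o['tool_rot']).as_matrix();T=np.eye(4);T[:3,:3]=R;T[:3,3]=o['eef_pos']
c['extrinsics']=np.linalg.inv(T@c['T_tool_cam'])
print(o['eef_pos'],o['tool_rot'])
r=bot.place_of('wrist','slide_post');print([(x['score'],np.array(x['centre'])*[640,400]) for x in r])
u=np.array(r[0]['centre'])*[640,400]
print('mid y',[ (y,proj(c,nw(q,(0,y,50)))) for y in(-139,-144)])
a=c['pixels'][90:290,280:610];im=cv2.resize(a,None,fx=2.4,fy=2.4,interpolation=cv2.INTER_CUBIC)[:,:,::-1]
cv2.imwrite('pics/w3.png',im)
for p in[(0,-139,71.5),(-60,-160,15),(60,-160,15),(-60,75,15),(60,75,15),(0,-30,53)]:print(p,((proj(c,nw(q,p))-[280,90]+.5)*2.4-.5).round(1))
E
```

```text
clock: 6.12
eef_pos: [0.6238, -0.3027, 0.2467]
tool_rot: [0.112, 0.994, 0.0, -0.001]
ft_force: [0.9, -0.8, -0.3]
grip_width: 0.05
grasp_force: 0.0
[ 0.62378482 -0.30272427  0.2467086 ] [ 1.12137616e-01  9.93691936e-01  2.99616113e-04 -1.18427495e-03]
[]Traceback (most recent call last):
  File "<stdin>", line 10, in <module>
IndexError: list index out of range
```

Run:
```python
from h import *
from scipy.spatial.transform import Rotation as Ro
q=[.6822,-.169,-.2243]
o,c=cam('wrist')
R=Ro.from_quat(o['tool_rot']).as_matrix();T=np.eye(4);T[:3,:3]=R;T[:3,3]=o['eef_pos']
c['extrinsics']=np.linalg.inv(T@c['T_tool_cam'])
a=c['pixels'][90:290,280:610];im=cv2.resize(a,None,fx=2.4,fy=2.4,interpolation=cv2.INTER_CUBIC)[:,:,::-1]
cv2.imwrite('pics/w3.png',im)
for p in[(0,-139,71.5),(0,-144,71.5),(-60,-160,15),(60,-160,15),(-60,75,15),(60,75,15),(0,-30,53),(0,-82,26.5)]:print(p,((proj(c,nw(q,p))-[280,90]+.5)*2.4-.5).round(1))
```

```text
(0, -139, 71.5) [110.5 266.9]
(0, -144, 71.5) [ 92.2 266.8]
(-60, -160, 15) [ 47.7 132.3]
(60, -160, 15) [ 43.2 483. ]
(-60, 75, 15) [712.3 132.8]
(60, 75, 15) [767.3 483.1]
(0, -30, 53) [479.  279.6]
(0, -82, 26.5) [283.2 294.6]
```

View pics/w3.png

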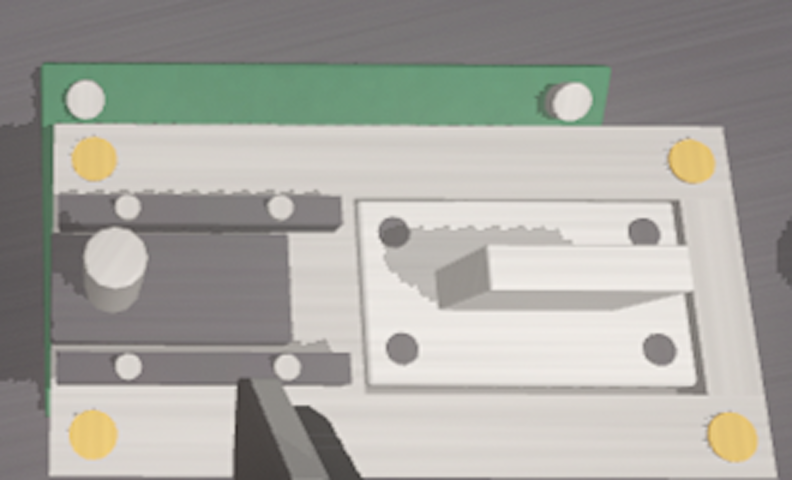

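Run:
```python
from h import *
from scipy.spatial.transform import Rotation as Ro
from scipy.optimize import brentq
q=[.6822,-.169,-.2243]
o,c=cam('wrist')
def setp(p,r):
    T=np.eye(4);T[:3,:3]=Ro.from_quat(r).as_matrix();T[:3,3]=p;c['extrinsics']=np.linalg.inv(T@c['T_tool_cam'])
def Y(u,x,z):return round(brentq(lambda y:proj(c,nw(q,(x,y,z)))[0]-u,-250,150),1)
setp([.6351,-.2612,.2509],[.112,.9937,0,0])
print('w1 edge',Y(248,-60,15),Y(528,-60,15),'post',Y(321,0,71.5),'tongue',Y(393,0,26.5),'bar',Y(297,0,26.5))
setp(o['eef_pos'],o['tool_rot'])
f=lambda u:280+(u+.5)/2.4-.5
print('w3 edge',Y(f(53),-60,15),Y(f(724),-60,15),'post',Y(f(115),0,71.5),'tongue',Y(f(290),0,26.5),'bar',Y(f(52),0,26.5),'web',Y(f(490),-7,53))
```

```text
w1 edge -162.0 78.4 post -99.5 tongue -42.3 bar -118.4
w3 edge -158.0 79.3 post -137.6 tongue -79.6 bar -157.1 web -25.9
```

Travel measures about 40–42 mm, so I'll regrip and pull once more to check it is on its stop.

```bash
python3 -m creep '[0.0026,0.0047,-0.04,0,0.045,0.0026,0.0047,-0.075,0,0.045,0.0026,0.0047,-0.09,0,0.045,0.0026,0.0047,-0.098,0,0.045,0.0026,0.0047,-0.1,0,0.045,0.0026,0.0047,-0.1,0,0.01,0.0026,0.0047,-0.1,0,0.01,0.0026,0.0047,-0.1,0,0.01,0.0026,0.0047,-0.1,0,0.01]'; python3 -m creep '[-0.001,-0.004,0,0,0.01,-0.002,-0.008,0,0,0.01,-0.003,-0.012,0,0,0.01,-0.004,-0.016,0,0,0.01,-0.004,-0.016,0,0,0.01,-0.004,-0.016,0,0,0.01]'
```

```text
clock: 7.07
eef_pos: [0.6282, -0.2982, 0.1506]
tool_rot: [0.112, 0.994, -0.001, 0.002]
ft_force: [-0.1, -1.0, 2.3]
grip_width: 0.0158
grasp_force: 58.6
clock: 7.57
eef_pos: [0.6281, -0.2986, 0.1506]
tool_rot: [0.107, 0.994, 0.013, 0.003]
ft_force: [7.0, 34.2, 7.2]
grip_width: 0.0154
grasp_force: 60.5
```

It is hard against its stop: 34 N and no motion. Releasing and rising.

```bash
python3 -m creep '[0.002,0.008,0,0,0.01,0.0035,0.014,0,0,0.01,0.0035,0.014,0,0,0.03,0.0035,0.014,0,0,0.045,0.0035,0.014,0,0,0.045,0.0035,0.014,0.02,0,0.045,0.0035,0.014,0.055,0,0.045,0.0035,0.014,0.08,0,0.08,0.0035,0.014,0.08,0,0.08,0.0035,0.014,0.08,0,0.08]'; python3 -c "
from h import *
o=bot.get_obs();print(o['eef_pos'],o['tool_rot'],np.array([.6627,-.1625,.119])-o['eef_pos'])"
```

```text
clock: 8.4
eef_pos: [0.6272, -0.3013, 0.2305]
tool_rot: [0.113, 0.994, -0.001, 0.002]
ft_force: [0.4, -0.4, -1.4]
grip_width: 0.0787
grasp_force: 0.0
[ 0.62724147 -0.30133575  0.23052713] [ 1.12553303e-01  9.93642873e-01 -8.09581117e-04  2.22242787e-03] [ 0.03545853  0.13883575 -0.11152713]
```

```bash
python3 -m creep '[0.035,0.139,0,0,0.08,0.035,0.139,0,0,0.08,0.035,0.139,0,0,0.08,0.035,0.139,0,0,0.08,0.035,0.139,0,0,0.08,0.035,0.139,0,0,0.08,0.035,0.139,0,0,0.08]'
python3 - <<'E'
from h import *
from scipy.spatial.transform import Rotation as Ro
q=[.6822,-.169,-.2243]
o,c=cam('wrist'); save(c,'w4.png')
T=np.eye(4);T[:3,:3]=Ro.from_quat(o['tool_rot']).as_matrix();T[:3,3]=o['eef_pos'];c['extrinsics']=np.linalg.inv(T@c['T_tool_cam'])
for p in[(-7,30,53),(-7,-30,53),(7,30,53),(-60,75,15),(60,75,15),(0,-139.5,71.5)]:print(p,proj(c,nw(q,p)).round(1))
print(o['eef_pos'],np.array([.6627,-.1625,.119])-o['eef_pos'],o['tool_rot'])
E
```

```text
clock: 8.98
eef_pos: [0.6609, -0.1614, 0.2268]
tool_rot: [0.112, 0.994, -0.0, -0.001]
ft_force: [0.0, -0.1, 0.2]
grip_width: 0.08
grasp_force: 0.0
(-7, 30, 53) [361.6 197. ]
(-7, -30, 53) [269.9 196.9]
(7, 30, 53) [362.1 218.2]
(-60, 75, 15) [411.4 141.6]
(60, 75, 15) [420.  298.8]
(0, -139.5, 71.5) [ 82.5 201.8]
[ 0.66091493 -0.16141626  0.22681054] [ 0.00178507 -0.00108374 -0.10781054] [ 1.12138487e-01  9.93691788e-01 -1.42128504e-04 -1.25316050e-03]
```

View pics/w4.png

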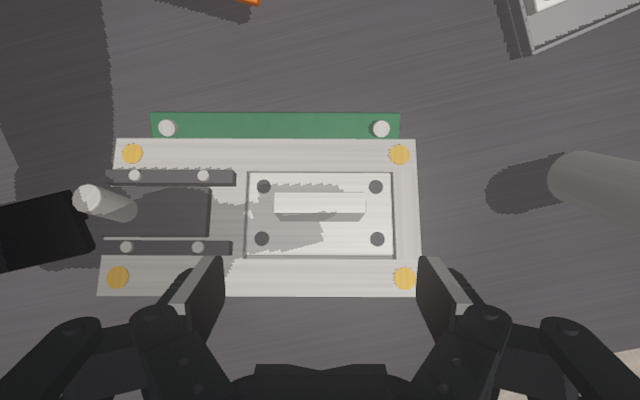

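The web is centred between the fingers (columns 274–365, mid 320). Descending and gripping its ends.

```bash
python3 -m creep '[0.001,0,-0.04,0,0.08,0.001,0,-0.07,0,0.08,0.001,0,-0.085,0,0.08,0.001,0,-0.095,0,0.08,0.001,0,-0.102,0,0.08,0.001,0,-0.106,0,0.08,0.001,0,-0.107,0,0.08,0.001,0,-0.107,0,0.08]'; python3 -m creep '[0,0,0,0,0.045,0,0,0,0,0.045,0,0,0,0,0.045,0,0,0,0,0.045,0,0,0,0,0.045]'
```

```text
clock: 9.7
eef_pos: [0.6633, -0.161, 0.1224]
tool_rot: [0.112, 0.994, -0.0, 0.001]
ft_force: [-0.2, -1.3, -0.0]
grip_width: 0.0799
grasp_force: 0.0
clock: 10.12
eef_pos: [0.6635, -0.1612, 0.1233]
tool_rot: [0.112, 0.994, -0.001, 0.002]
ft_force: [-0.5, -0.6, 6.1]
grip_width: 0.0585
grasp_force: 66.0
```

```bash
python3 -m creep '[-0.0007,0.0002,0.0014,0,0.045,-0.0014,0.0003,0.0027,0,0.045,-0.0025,0.0006,0.0049,0,0.045,-0.0037,0.0008,0.0071,0,0.045,-0.0048,0.0011,0.0093,0,0.045,-0.006,0.0014,0.0115,0,0.045,-0.0073,0.0017,0.0141,0,0.045,-0.0087,0.002,0.0168,0,0.045,-0.0101,0.0023,0.0194,0,0.045,-0.0114,0.0026,0.0221,0,0.045]'
```

```text
clock: 10.95
eef_pos: [0.6499, -0.1571, 0.1421]
tool_rot: [0.111, 0.994, 0.001, -0.002]
ft_force: [-0.1, -0.4, -3.5]
grip_width: 0.0589
grasp_force: 65.2
```

```bash
python3 -m creep '[-0.0023,0.0005,0.0044,0,0.045,-0.0055,0.0013,0.0106,0,0.045,-0.0092,0.0021,0.0177,0,0.045,-0.0137,0.0031,0.0265,0,0.045,-0.0183,0.0042,0.0353,0,0.045,-0.025,0.006,0.06,0,0.045,-0.03,0.007,0.085,0,0.045,-0.03,0.007,0.1,0,0.045,-0.03,0.007,0.1,0,0.045,-0.03,0.007,0.1,0,0.045]'
python3 - <<'E'
from h import *
o,c=cam('wrist'); _,t=cam('top'); _,s=cam('side')
print(o['eef_pos'],o['ft_force'])
a=c['pixels'][100:400,160:480]
b=cv2.resize(t['pixels'][165:245,190:320],(400,246),interpolation=cv2.INTER_CUBIC)
d=cv2.resize(s['pixels'][120:200,250:380],(400,246),interpolation=cv2.INTER_CUBIC)
im=np.zeros((500,720,3),np.uint8);im[:300,:320]=a;im[:246,320:]=b;im[250:496,320:]=d
cv2.imwrite('pics/m5.png',im[:,:,::-1])
E
```

```text
clock: 11.78
eef_pos: [0.6218, -0.151, 0.2453]
tool_rot: [0.112, 0.994, -0.0, 0.002]
ft_force: [0.2, 0.3, -4.2]
grip_width: 0.0589
grasp_force: 65.8
[ 0.62180884 -0.151034    0.24533011] [ 0.22067772  0.26772198 -4.22817812]
```

View pics/m5.png

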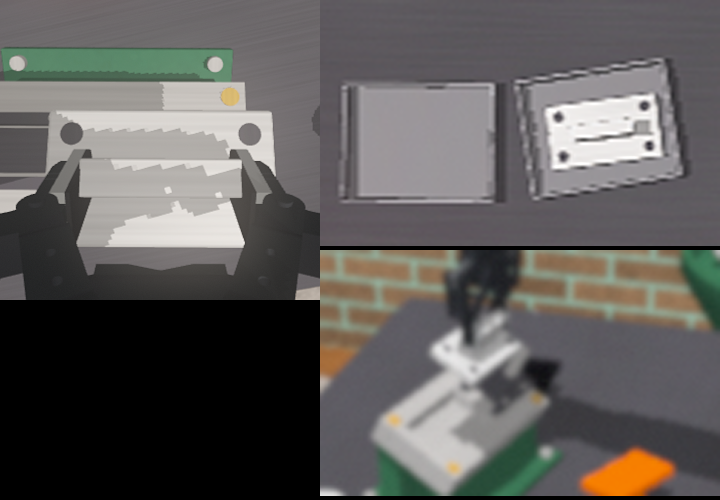

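The bracket is held still tilted and clear of the die, and the slide remains drawn. The empty tray is at crop (342–496, 83–202). Carrying it over at height.

```bash
python3 -m creep '[-0.003,0.01,0,0.01,0.045,-0.01,0.03,0,0.02,0.045,-0.018,0.055,0,0.04,0.045,-0.026,0.085,0,0.06,0.045,-0.036,0.115,0,0.08,0.045,-0.045,0.145,0,0.1,0.045,-0.054,0.175,0,0.12,0.045,-0.064,0.205,0,0.14,0.045,-0.073,0.235,0,0.15,0.045,-0.082,0.265,0,0.16,0.045]'; python3 -m creep '[-0.009,0.03,0,0.02,0.045,-0.018,0.06,0,0.04,0.045,-0.027,0.09,0,0.06,0.045,-0.036,0.12,0,0.075,0.045,-0.044,0.145,0,0.085,0.045,-0.05,0.165,0,0.094,0.045,-0.054,0.176,0,0.094,0.045,-0.054,0.176,0,0.094,0.045,-0.054,0.176,0,0.094,0.045,-0.054,0.176,0,0.094,0.045]'
```

```text
clock: 12.77
eef_pos: [0.5375, 0.1159, 0.2423]
tool_rot: [0.031, 1.0, -0.0, -0.001]
ft_force: [-0.1, 1.2, -3.7]
grip_width: 0.0588
grasp_force: 65.7
clock: 13.6
eef_pos: [0.4851, 0.2892, 0.2429]
tool_rot: [-0.015, 1.0, -0.001, -0.0]
ft_force: [-0.1, -0.9, -3.6]
grip_width: 0.0588
grasp_force: 65.7
```

Run:
```python
from h import *
from scipy.spatial.transform import Rotation as Ro
o,c=cam('wrist'); _,s=cam('side')
print(o['eef_pos'],o['tool_rot'],o['ft_force'],o['grip_width'],o['clock'])
p=[proj(s,x).round(0) for x in ([.45,.22,.022],[.57,.36,.022],[.508,.289,.25])];print(p)
a=cv2.resize(c['pixels'],(400,250))
b=cv2.resize(s['pixels'][170:320,240:400],(480,450),interpolation=cv2.INTER_CUBIC)
im=np.zeros((450,800,3),np.uint8);im[:250,:400]=a;im[:,400:]=b[:,:400]
cv2.imwrite('pics/m6.png',im[:,:,::-1])
```

```text
[0.48512153 0.28924443 0.24294594] [-1.47766227e-02  9.99890589e-01 -5.67483680e-04 -3.73348838e-04] [-0.11735174 -0.90056227 -3.57730607] 0.05875447780011494 13.6
[array([322., 269.]), array([269., 293.]), array([294., 217.])]
```

View pics/m6.png

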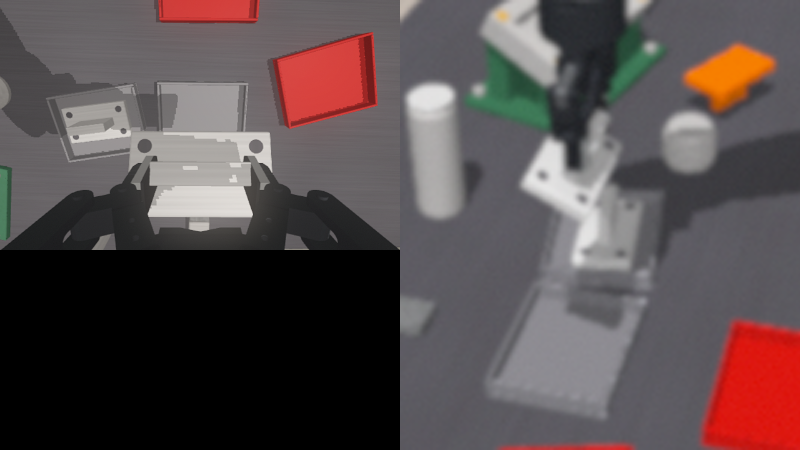

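The wrist view shows the empty tray directly ahead and below (columns 156–248 of 400, centred on the tool). Lowering to just above floor contact.

```bash
python3 -m creep '[0,0,-0.015,0,0.045,0,0,-0.04,0,0.045,0,0,-0.07,0,0.045,0,0,-0.1,0,0.045,0,0,-0.13,0,0.045,0,0,-0.155,0,0.045,0,0,-0.175,0,0.045,0,0,-0.187,0,0.045,0,0,-0.193,0,0.045,0,0,-0.195,0,0.045]'; python3 -m creep '[0,0,-0.001,0,0.045,0,0,-0.002,0,0.045,0,0,-0.004,0,0.045,0,0,-0.006,0,0.045,0,0,-0.008,0,0.045,0,0,-0.008,0,0.045]'
```

```text
clock: 14.53
eef_pos: [0.485, 0.2888, 0.0472]
tool_rot: [-0.014, 1.0, -0.001, -0.001]
ft_force: [-0.6, -0.3, -3.1]
grip_width: 0.0591
grasp_force: 65.7
clock: 15.03
eef_pos: [0.4851, 0.2901, 0.0403]
tool_rot: [-0.015, 1.0, -0.0, -0.0]
ft_force: [-0.6, -0.5, -3.8]
grip_width: 0.0586
grasp_force: 65.7
```

```bash
python3 -m creep '[0,0,-0.001,0,0.045,0,0,-0.002,0,0.045,0,0,-0.003,0,0.045,0,0,-0.003,0,0.045,0,0,-0.003,0,0.045]'
```

```text
clock: 15.45
eef_pos: [0.4854, 0.2902, 0.0378]
tool_rot: [-0.015, 1.0, 0.0, 0.0]
ft_force: [-0.9, 0.2, -0.7]
grip_width: 0.0587
grasp_force: 66.2
```

Edge contact came at the predicted height. Now levelling it by arcing about that edge.

```bash
python3 -m creep '[0.001,0,-0.001,0,0.045,0.0025,0,-0.0015,0,0.045,0.004,0,-0.002,0,0.045,0.0055,0,-0.0025,0,0.045,0.007,0,-0.003,0,0.045,0.0085,0,-0.0035,0,0.045,0.01,0,-0.004,0,0.045,0.0115,0,-0.0045,0,0.045,0.0135,0,-0.0055,0,0.045,0.0135,0,-0.0055,0,0.045]'
```

```text
clock: 16.28
eef_pos: [0.4982, 0.2908, 0.0337]
tool_rot: [-0.015, 1.0, 0.001, -0.0]
ft_force: [-4.9, -0.7, 9.7]
grip_width: 0.0589
grasp_force: 68.8
```

```bash
python3 -m creep '[0.0015,0,-0.0008,0,0.045,0.003,0,-0.0017,0,0.045,0.0045,0,-0.0025,0,0.045,0.006,0,-0.0034,0,0.045,0.0075,0,-0.0044,0,0.045,0.009,0,-0.0055,0,0.045,0.0105,0,-0.0067,0,0.045,0.012,0,-0.0078,0,0.045,0.012,0,-0.0083,0,0.045,0.012,0,-0.0083,0,0.045]'
python3 - <<'E'
from h import *
o,c=cam('wrist'); _,s=cam('side')
b=cv2.resize(s['pixels'][225:315,250:350],(400,360),interpolation=cv2.INTER_CUBIC)
im=np.zeros((360,800,3),np.uint8);im[:250,:400]=cv2.resize(c['pixels'],(400,250));im[:,400:]=b
cv2.imwrite('pics/m7.png',im[:,:,::-1])
E
```

```text
clock: 17.12
eef_pos: [0.5114, 0.2912, 0.026]
tool_rot: [-0.015, 1.0, 0.001, 0.001]
ft_force: [-2.5, -0.4, 11.1]
grip_width: 0.0592
grasp_force: 70.3
```

View pics/m7.png

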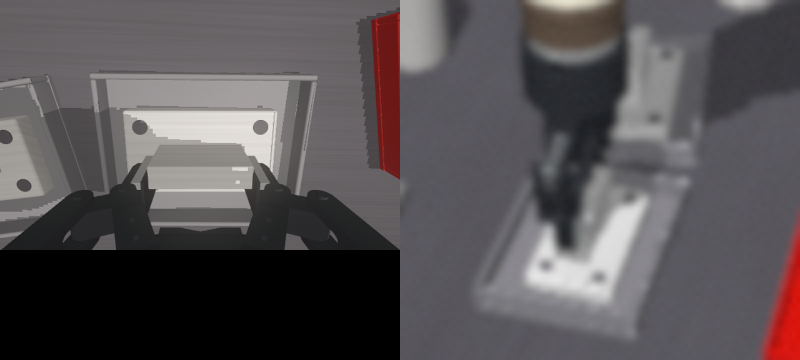

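The bracket looks flat and centred in the tray (base about (120–278, 108) in the wrist half). A small extra press will confirm it is seated.

```bash
python3 -m creep '[0.0005,0,-0.001,0,0.045,0.001,0,-0.002,0,0.045,0.001,0,-0.003,0,0.045,0.001,0,-0.004,0,0.045,0.001,0,-0.004,0,0.045]'
```

```text
clock: 17.63
eef_pos: [0.5142, 0.2913, 0.0238]
tool_rot: [-0.015, 1.0, 0.002, 0.003]
ft_force: [-2.2, -1.6, 16.1]
grip_width: 0.059
grasp_force: 71.5
```

```bash
python3 -m creep '[0,0,-0.001,0,0.045,0,0,-0.002,0,0.045,0,0,-0.003,0,0.045,0,0,-0.003,0,0.045,0,0,-0.003,0,0.045]'
```

```text
clock: 18.05
eef_pos: [0.5143, 0.2913, 0.0237]
tool_rot: [-0.015, 1.0, 0.002, 0.004]
ft_force: [-7.5, -3.9, 33.9]
grip_width: 0.0586
grasp_force: 73.3
```

Seated: force rises with no motion. I'll relax the push, then open slowly and rise.

```bash
python3 -m creep '[0,0,0.002,0,0.045,0,0,0.004,0,0.045,0,0,0.0055,0,0.045,0,0,0.0055,0,0.045]'; python3 -m creep '[0,0,0,0,0.062,0,0,0,0,0.066,0,0,0,0,0.074,0,0,0,0,0.08,0,0,0,0,0.08,0,0,0.01,0,0.08,0,0,0.03,0,0.08,0,0,0.06,0,0.08,0,0,0.1,0,0.08,0,0,0.13,0,0.08]'
```

```text
clock: 18.38
eef_pos: [0.5138, 0.2911, 0.0238]
tool_rot: [-0.015, 1.0, 0.001, 0.002]
ft_force: [1.8, 0.4, 8.3]
grip_width: 0.0586
grasp_force: 70.3
clock: 19.22
eef_pos: [0.512, 0.2902, 0.1552]
tool_rot: [-0.015, 1.0, 0.0, 0.001]
ft_force: [1.6, -0.1, 0.7]
grip_width: 0.08
grasp_force: 0.0
```

```bash
python3 -m creep '[-0.04,0,0.03,0,0.08,-0.08,0,0.04,0,0.08,-0.1,0,0.04,0,0.08,-0.1,0,0.04,0,0.08]'
python3 - <<'E'
from h import *
o,c=cam('wrist'); _,s=cam('side'); _,t=cam('top')
print(o['eef_pos'],o['ft_force'],o['clock'])
im=np.zeros((560,800,3),np.uint8);im[:250,:400]=cv2.resize(c['pixels'],(400,250))
im[:360,400:]=cv2.resize(s['pixels'][225:315,250:350],(400,360),interpolation=cv2.INTER_CUBIC)
im[250:500,:400]=cv2.resize(t['pixels'][110:247,190:410],(400,250),interpolation=cv2.INTER_CUBIC)
im[360:,400:]=cv2.resize(t['pixels'][110:210,320:460],(400,200),interpolation=cv2.INTER_CUBIC)
cv2.imwrite('pics/m8.png',im[:,:,::-1])
E
```

```text
clock: 19.55
eef_pos: [0.4076, 0.2899, 0.1945]
tool_rot: [-0.017, 1.0, 0.0, -0.0]
ft_force: [-0.6, -1.2, -0.0]
grip_width: 0.0798
grasp_force: 0.0
[0.40763258 0.28985975 0.19448449] [-0.62504646 -1.18811836 -0.03770416] 19.55
```

View pics/m8.png

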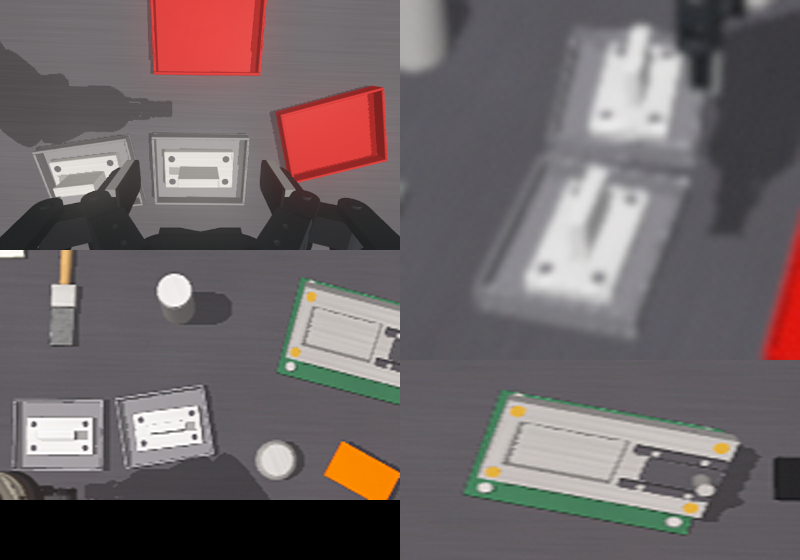

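The bracket stands flat and centred in the grey tray, the slide is drawn, and the bystanders are undisturbed. Handing in.

```bash
python3 -c "
from workcell import bot
print(bot.job_done())"
```

```text
the job is handed in; nothing more can be done
None
```

The job is handed in with no verdict returned: the slide is drawn to its hard stop (about 40 mm measured against the stated 45 mm) and left there, and the last pictures show the bracket flat in the middle of the empty tray with nothing else disturbed, at 19.6 s.

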